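# Close the splash cover and tuck the drip strip under its lip

## Robot

A 6-joint arm with a two-finger parallel gripper is mounted at the origin on a cart in front of the work surface, level with it; the furniture and walls round the work are solid. World frame = base frame: x ahead of the robot, y to its left, z up, the work surface at z = 0. Lengths are in mm, angles in rad, forces in N, time in s.
With the tool pointing down it reaches from about 350 to 975 mm from the base axis. Payload 7.1 kg.
Tool frame: the origin (TCP) lies on the front face of the gripper's body, between the roots of the fingers; the fingertips stand 80 mm ahead of it and the grasp point (between the pads) lies 61 mm ahead of it (env.tips_ahead is the distance from the TCP to the fingertips, in mm); z points along the fingers, y is the line along which they close (so a half turn about z gives the same grasp; the last joint's range is limited). The gripper opens to 88 mm and grips with 3 to 60 N. Pads are 20 mm wide; open, the fingers measure 115 mm over their backs; the gripper's body (75 mm by 178 mm) begins 61 mm behind the grasp point.
Start: joints at [-1.237, 0.423, 1.63, -0, 1.089, -0.019], TCP at [215.971, -586.483, 302.675] pointing down, gripper open.
Joint ranges: [-3, 3], [-0.9, 2.11], [0.09, 2.58], [-1.31, 4.45], [0.11, 2.69], [-2.54, 2.54]. Speed limits (rad/s): [2.39, 2.39, 3.01, 3.14, 3.14, 3.14].

## Interface

Orientations are given as a unit quaternion [x, y, z, w].
In Python, from station import env, set_gripper, viewer, workorder gives the robot as it stands. Calls block until the motion is done:
- env.reach(position, orientation): joint-space move of the TCP to a pose.
- env.move_l(position, rot=None, rate=150, f_stop=None): straight line of the TCP; rot=None keeps the orientation; rate is the mean speed in mm/s. With f_stop (N) it stops when the force on the tool has changed by that much, and returns True; else False.
- env.move_joints(angles): joint-space move.
- set_gripper(opening): finger opening in mm; the grip force is fixed at half the most; returns when the fingers have stopped.
- env.hold(seconds).
- env.ik(position, orientation): joint angles nearest the present ones, or None.
- env.read_state(): the state.
- viewer.camera(name): name is "side" or "top" or "wrist"; returns the picture (420x560x3 uint8, blue, green, red); there is no depth.
- viewer.camera_params(name): a dict with "fx", "fy", "cx", "cy" (pixels), "pose" (4x4, takes a point from camera to world coordinates); the wrist camera has in their place "tool_from_camera" (4x4, takes a point from camera to tool coordinates, whose origin is the TCP and whose axes are the flange's). Camera axes: x right, y up, looking along -z (the intrinsics and any distortion apply to the point x, -y, -z); pixel columns grow to the right and rows downward; lengths in mm; the calibration is good to about 2 mm. A picture is of the moment at which its call begins: read the wrist's pose just before it. camera_params takes no time and is no camera call.
A pose or a line that the arm cannot do raises env.IKError and nothing moves.
- workorder.sign_off(): hands the job in; it is judged then, once.
The state is a dict: "time_s": time; "qpos": joint angles; "dq": joint speeds; "tau": joint torques, N m; "tool_pos": TCP position; "orientation": TCP orientation; "force": force on the tool from outside, world axes, zero at the start; "wrist_torque": the same for the moment, N m; "width": finger opening in mm; "grip_force": force on a finger pad.
Only numpy, scipy, OpenCV 4.12 (cv2) and the standard library are available. Lean on these libraries where they do the work, as an engineer would, in place of code of your own. Each camera call takes 0.05 s, during which the arm holds its last target. There are 200 camera calls.

## Task

Lower the open blue cover of the draining board gently down onto its rest posts. Then take the brass drip strip by its black fin and tuck its marked edge under the lip of the closed cover without lifting the cover, until the red line lies right below the lip, with the strip square to the lip and centred between the posts. Finish while still gripping the fin and pressing the strip flat onto the board, firmly but not hard (about 10 N); leave the bottles and the beaker alone.

Things in the scene. Friction and masses are not known exactly. Their poses are not given: they have to be found in the camera images.
- board: White draining board fixed to the table, 250 (x) x 200 (y) x 10 mm. Origin at its underside, below the front lip of the closed cover; x points from lip to hinge (away from the robot), y left, z up. Deck top z = 10, from x = -110 to +140. Two rest posts, 10 mm across, at x = 22, y = +-80, up to z = 25. Cover hinge axis along y at x = 120, z = 45.
- cover (a joint): Hinge of the blue cover (4 mm sheet, 170 wide, 120 hinge to lip), rad: 0 = down on its posts, grows as the lip rises. Starts open; stiff hinge, stays where left; 1 to 4 N down moves it. Closed it slopes down to the lip, a steel bead at board x = 0 to 6, underside z = 22 (12 mm above the deck). Pressing straight down at board x = 40, y = 0 closes it from any start.
- cover_pad (a point): Centre of the top of the round black rubber pad (28 mm across) on the cover, 80 mm from the hinge; with the cover closed it is at x = 40, y = 0, z = 34 in the board frame. It moves with the cover.
- strip: Loose brass drip strip, 90 (x) x 120 (y) x 4 mm, about 0.15 kg. Origin: centre of its underside; +x points to the marked edge that goes under the lip, z up. A red line crosses it 25 mm from that edge (local x = 20). A black upright grip fin, 34 (x) x 12 (y) mm, stands at local x = -20, y = 0, up to z = 41; grip it across y, fingertips at least 8 mm above the strip's underside.
- strip_edge (a point): Middle of the marked edge of the strip, at its underside (local x = 45, y = 0, z = 0); axes as the strip.
- strip_fin (a point): Top centre of the black fin (local x = -20, y = 0, z = 41).
- red_bottle: Small dark red dropper bottle, 29 mm across, 82 tall; bystander. Origin at its underside centre.
- black_bottle: Small black bottle with white cap, 29 mm across, 72 tall, beside the board; bystander. Origin at its underside centre.
- beaker: Clear beaker with pale blue content, 75 mm across, 92 tall, on the right of the board; bystander. Origin at its underside centre.

How it is judged (in metres and radians):
On the way, in this order (a step that is already met when the one before it is completed fails the run):
1. the cover is down on its posts, the strip not yet under it (value of joint cover below 0.03 rad and (x of strip_edge in the frame of board below 0 m or y of strip_edge in the frame of board above 0.12 m)), for 0.2 s.
2. the marked edge is tucked under the lip of the closed cover (x of strip_edge in the frame of board between 0.016 and 0.034 m and y of strip_edge in the frame of board between -0.015 and 0.015 m and z of strip_edge in the frame of board below 0.014 m and value of joint cover below 0.04 rad), for 0.2 s.
At the end, for the whole second after the job is handed in: Cover down (under 0.04 rad); marked edge 16 to 34 mm behind the lip line, within 15 mm of the middle, square within 0.12 rad; strip flat on the deck (tilt under 0.04 rad, edge under 4 mm above it), pressed on the board with 4 to 40 N, the fingers still holding it (all of step 2 and angle between the x axis of strip and the x axis of board, either way round below 0.12 rad and angle between strip's own z axis and vertical below 0.04 rad and contact force between strip and board between 4 and 40 N and contact force between the fingers and strip above 3 N); the arm keeps its last pose, push and grip.
It fails at once if the cover is lifted (over 0.06 rad) while the strip's edge is under it (x of strip_edge in the frame of board between 0.003 and 0.11 m and z of strip_edge in the frame of board below 0.03 m and y of strip_edge in the frame of board between -0.1 and 0.1 m and value of joint cover above 0.06 rad).
It fails at once if the cover is slammed (faster than 2 rad/s) (velocity of joint cover below -2 rad/s).
It fails at once if a bottle or the beaker is moved more than 20 mm or tipped (distance of any of red_bottle, black_bottle, beaker from where it was at the start of the episode above 0.02 m or angle between any of red_bottle, black_bottle, beaker's own z axis and vertical above 0.3 rad).
It also fails if it takes over 54 s, if anything falls off the work surface, if the arm or the gripper's body presses on something with over 40 N, if the wrist force passes 120 N, or if a joint passes its speed limit or range.

## Working session

There is one attempt and no reset: what is moved stays moved. The work goes in short steps, each a Python script; the robot and the scene stay as the last script left them, time stands still between calls to the robot, and variables do not carry over. Pictures are saved under pics/ and viewed, at most 10 in all, crops included, and the job is handed in when it is done.

```bash
ls; mkdir -p pics
python3 - <<'E'
from station import env, viewer
import cv2,numpy as np
np.set_printoptions(precision=4,suppress=True)
for n in("side","top","wrist"):
    cv2.imwrite(f"pics/{n}0.png",viewer.camera(n)); print(n,viewer.camera_params(n))
s=env.read_state();print(s)
E
```

```text
pics
side {'fx': 387.1329371385826, 'fy': 387.1329371385826, 'cx': 283.8937967255623, 'cy': 208.0242128933806, 'pose': array([[ -0.8854,   0.3021,  -0.3533, 289.893 ],
       [ -0.4648,  -0.5751,   0.6732, 637.2094],
       [  0.0002,   0.7603,   0.6496, 611.4024],
       [  0.    ,   0.    ,   0.    ,   1.    ]])}
top {'fx': 379.44376692211887, 'fy': 379.44376692211887, 'cx': 277.9180559012037, 'cy': 210.51498116016882, 'pose': array([[  0.0226,   0.9919,  -0.1248, 443.3533],
       [ -0.9997,   0.0237,   0.0075,  54.4271],
       [  0.0104,   0.1246,   0.9922, 895.8527],
       [  0.    ,   0.    ,   0.    ,   1.    ]])}
wrist {'fx': 314.6818078510794, 'fy': 314.6818078510794, 'cx': 281.08921629662046, 'cy': 213.06464480996775, 'tool_from_camera': array([[ -0.001 ,   0.9683,   0.2499,  67.8166],
       [  1.    ,   0.0009,   0.0009,   0.3269],
       [  0.0006,   0.2499,  -0.9683, -81.8453],
       [  0.    ,   0.    ,   0.    ,   1.    ]])}
{'time_s': 0.15, 'qpos': array([-1.237 ,  0.4237,  1.6305, -0.    ,  1.0886, -0.019 ]), 'dq': array([-0.0012, -0.0026, -0.0024, -0.0007,  0.0022, -0.0016]), 'tau': array([  0.0004, -54.4984, -27.3919,   0.0644,   0.0204,  -0.0001]), 'tool_pos': array([ 215.8812, -586.1838,  302.0811]), 'orientation': array([ 0.9845,  0.1755, -0.0001, -0.0006]), 'force': array([-0.3497, -0.1142,  0.4964]), 'wrist_torque': array([-0.0214,  0.0267, -0.019 ]), 'grip_force': 0.0, 'width': 87.7802611739184}
```

View pics/top0.png

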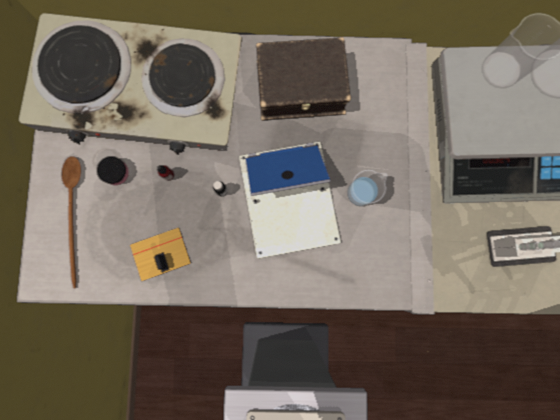

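View pics/side0.png

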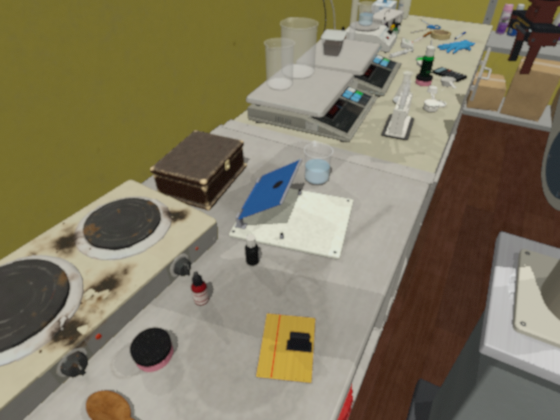

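The top view shows the board at about (290,200), with the cover open and its pad at (287,175). The strip is at (160,255) with its fin at (162,262), and its red line faces away from the robot. The bottles are at (165,172) and (219,187), and the beaker at (365,190). I'll enlarge both views.

Run:
```python
import cv2,numpy as np
t=cv2.imread("pics/top0.png");s=cv2.imread("pics/side0.png")
def c(im,x0,y0,w,h,k):
    o=cv2.resize(im[y0:y0+h,x0:x0+w],None,fx=k,fy=k,interpolation=cv2.INTER_CUBIC)
    for i in range(0,w,10): cv2.putText(o,str(x0+i),(i*k,8),0,.3,(0,0,255),1) if i%20==0 else 0; cv2.line(o,(i*k,10),(i*k,14),(0,0,255),1)
    for j in range(0,h,10): cv2.putText(o,str(y0+j),(0,j*k+4),0,.3,(0,0,255),1) if j%20==0 else 0; cv2.line(o,(20,j*k),(26,j*k),(0,0,255),1)
    return o
a=c(t,235,138,110,122,4)
b=c(t,120,222,80,61,4)
o=np.zeros((600,800,3),np.uint8); o[:a.shape[0],:440]=a; o[:b.shape[0],450:770]=b; 
cv2.imwrite("pics/topc.png",o)
a=c(s,225,150,140,110,4); 
o2=np.zeros((600,800,3),np.uint8); o2[:440,:560]=a; b=c(s,250,305,75,80,3); o2[:240,570:795]=b
cv2.imwrite("pics/sidec.png",o2)
```

```text
(no output)
```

View pics/topc.png

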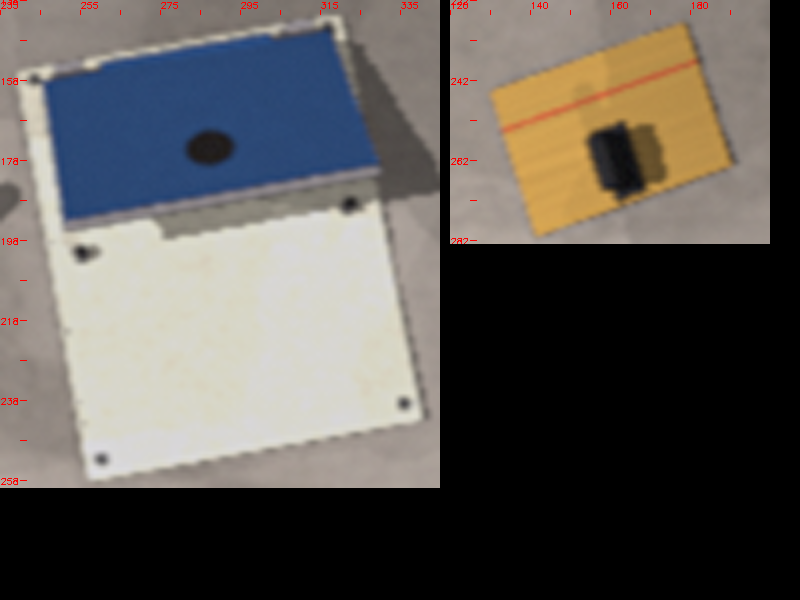

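View pics/sidec.png

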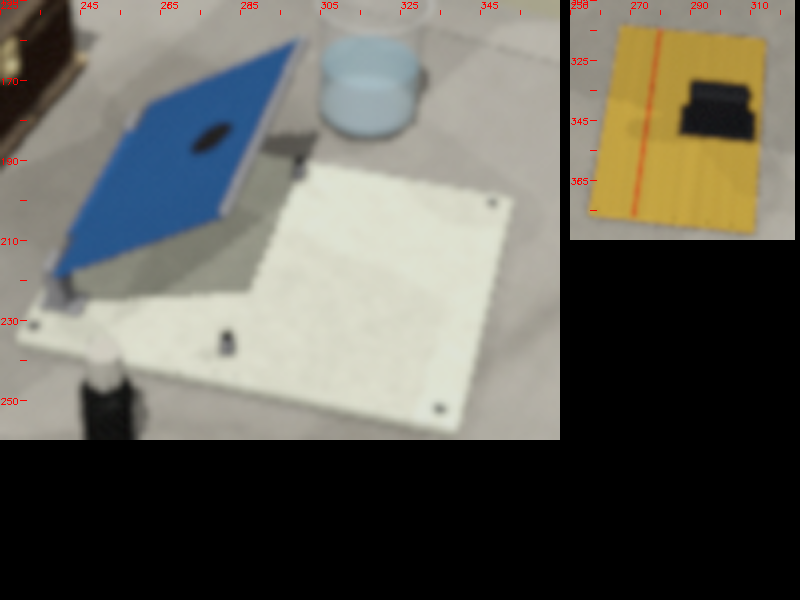

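Read from the crops (top view): board corners (257,258), (341,242.5), (239.5,156), (321,141.5); pad (287,175); strip corners (130,245), (179,228), (191.5,263), (142,281). The side view gives matching points. I'll fit poses with the heights left free.

```bash
cat > h.py <<'E'
import numpy as np
from station import env, viewer, set_gripper, workorder
from scipy.optimize import least_squares
from scipy.spatial.transform import Rotation as R
np.set_printoptions(precision=3,suppress=True)
def proj(n,P,T=None):
    c=viewer.camera_params(n)
    if T is None: T=c["pose"]
    p=(np.asarray(P,float)-T[:3,3])@T[:3,:3]
    return np.array([c["cx"]+c["fx"]*p[...,0]/-p[...,2], c["cy"]-c["fy"]*p[...,1]/-p[...,2]]).T
def rig(v,P): # v=x,y,z,yaw
    return R.from_euler('z',v[3]).apply(np.atleast_2d(P))+v[:3]
def fit(obs,v0): # obs: list of (cam,local,pixel,T)
    f=lambda v: np.concatenate([proj(o[0],rig(v,o[1]),o[3] if len(o)>3 else None).ravel()-o[2] for o in obs])
    r=least_squares(f,v0,loss='soft_l1'); return r.x,f(r.x).reshape(-1,2)
def tri(a,b):
    f=lambda p: np.concatenate([proj("top",p).ravel()-a,proj("side",p).ravel()-b])
    r=least_squares(f,[500,0,0]);return r.x,r.fun
def wristT():
    s=env.read_state();T=np.eye(4);T[:3,:3]=R.from_quat(s["orientation"]).as_matrix();T[:3,3]=s["tool_pos"]
    return T@viewer.camera_params("wrist")["tool_from_camera"]
def down(yaw): # tool down, tool y axis = world direction yaw+90
    return (R.from_euler('z',yaw)*R.from_euler('x',np.pi)).as_quat()
E
python3 - <<'E'
from h import *
B=[("top",(-110,100,10),(257,258)),("top",(-110,-100,10),(341.2,242.5)),("top",(140,100,10),(239.5,156)),("top",(140,-100,10),(320.7,141.5)),
("top",(22,80,25),(255.5,201)),("top",(22,-80,25),(322.5,188.7)),("side",(140,100,10),(229.5,235)),("side",(-110,100,10),(340,257)),("side",(-110,-100,10),(353.2,199.7)),
("side",(22,80,25),(281.7,233.5)),("side",(22,-80,25),(299.7,189.5))]
v,r=fit(B,[500,0,0,0]);print("board",v);print(r)
S=[("top",(45,60,4),(130.25,244.75)),("top",(45,-60,4),(179.25,227.75)),("top",(-45,-60,4),(191.5,262.75)),("top",(-45,60,4),(142.25,281)),
("side",(45,-60,4),(266.7,313.7)),("side",(-45,-60,4),(315,317.7)),("side",(-45,60,4),(311.7,382.7)),("side",(45,60,4),(256.7,377.3))]
w,r=fit(S,[400,300,0,0]);print("strip",w);print(r)
print("fin top proj",proj("top",rig(w,(-20,0,41))),proj("side",rig(w,(-20,0,41))))
p,r=tri((287.2,174.7),(277.7,184.2));print("pad",p,r, "in board",R.from_euler('z',-v[3]).apply(p-v[:3]))
print("press pt",rig(v,(40,0,34)))
print("bottle",tri((219,187),(251,245)))
E
```

```text
board [570.408  17.687  -7.039   0.206]
[[ 0.38   0.254]
 [-0.022  0.131]
 [-0.318 -0.417]
 [-0.332 -0.298]
 [ 0.111 -0.265]
 [ 0.13  -0.119]
 [-0.301 -0.606]
 [-0.142  0.227]
 [ 0.215 -0.253]
 [ 0.555  0.195]
 [ 0.351  0.974]]
strip [448.212 320.546  -7.985   0.38 ]
[[ 0.187 -0.278]
 [-0.363 -1.047]
 [-0.3   -0.164]
 [ 0.031 -0.181]
 [ 0.101  0.119]
 [ 0.395  0.446]
 [ 0.601 -0.018]
 [ 0.009 -0.295]]
fin top proj [[158.686 261.7  ]] [[300.024 335.09 ]]
pad [623.808  30.114  89.483] [-0.043 -0.128  0.136  0.032] in board [54.813  1.251 96.523]
press pt [[609.564  25.862  26.961]]
bottle (array([602.094, 183.56 ,  45.498]), array([-0.168, -0.484,  0.444,  0.112]))
```

Fit residuals are mostly under 0.5 px. The fitted heights sit about 7 mm low, so I'll treat the table as z = 0 and check by touch. Next I'll close the cover.

Run:
```python
from h import *
b=np.array([570.4,17.7,0,.206]); p=rig(b,(40,0,0))[0]; q=down(.206)
set_gripper(0)
env.reach([p[0],p[1],230],q)
print(env.read_state()["time_s"],env.read_state()["qpos"])
st=env.move_l([p[0],p[1],112],rate=35,f_stop=8)
s=env.read_state();print(st,s["tool_pos"],s["force"])
env.hold(.3)
s=env.read_state();print(s["tool_pos"],s["force"],s["time_s"])
import cv2
cv2.imwrite("pics/side1.png",viewer.camera("side"))
```

```text
4.0833 [ 0.022  0.49   1.714 -0.     0.937  1.388]
True [609.962  25.971 115.977] [-0.898 -0.457  6.436]
[609.976  25.989 115.995] [-1.469  0.392  6.409] 7.325
```

Contact came at a tip height of 36 mm, so the cover is about closed. I'll seat it slightly, then look from the wrist above the board and above the strip.

Run:
```python
from h import *
import cv2
b=np.array([570.4,17.7,0,.206]); q=down(.206)
s=env.read_state();t=s["tool_pos"]
print(env.move_l([t[0],t[1],112],rate=15,f_stop=7)); env.hold(.3)
s=env.read_state();print(s["tool_pos"],s["force"])
env.move_l([t[0],t[1],160],rate=100)
p=rig(b,(-10,0,0))[0]; env.move_l([p[0],p[1],250],rate=200)
T1=wristT();cv2.imwrite("pics/w1.png",viewer.camera("wrist"))
set_gripper(88)
w=np.array([448.2,320.5,0,.38]);p=rig(w,(-20,0,0))[0]
env.reach([p[0],p[1],230],down(.38))
T2=wristT();cv2.imwrite("pics/w2.png",viewer.camera("wrist"))
np.savez("T.npz",T1=T1,T2=T2)
print(env.read_state()["time_s"],env.read_state()["force"],env.read_state()["qpos"],env.read_state()["tool_pos"])
```

```text
True
[610.073  25.991 115.915] [-2.657 -0.894  9.964]
11.8583 [-0.412 -0.445  1.223] [ 0.605  0.388  1.889 -0.     0.864  1.798] [430.391 312.348 230.123]
```

View pics/w1.png

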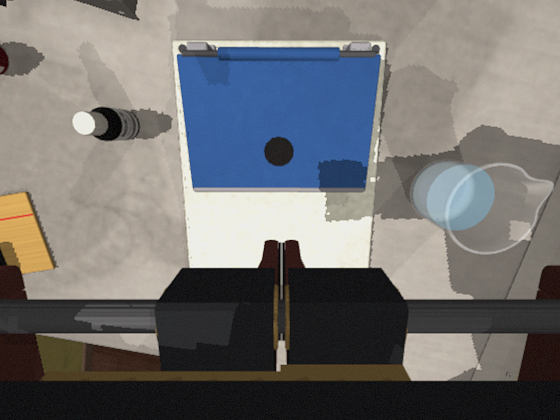

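View pics/w2.png

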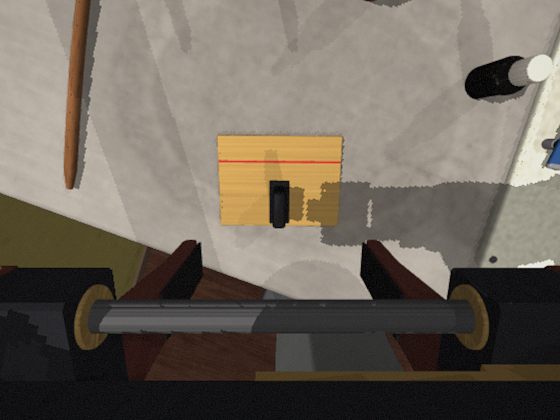

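w1: the cover is down, with the pad at (279,152), the lip at row ~191 and board far corners at (173,41) and (385,41). w2: the strip's corners are (218,136), (342,137), (338,227) and (221,226), with the fin at (279,204). I'll refine both poses.

Run:
```python
from h import *
Z=np.load("T.npz");T1,T2=Z["T1"],Z["T2"]
B=[("wrist",(140,100,10),(173,41),T1),("wrist",(140,-100,10),(385,41),T1),("wrist",(40,0,34),(279,152),T1),("wrist",(0,85,22),(194,192),T1),("wrist",(0,-85,22),(365,192),T1)]
for b in (B,):
    v,r=fit(b,[570,18,0,.2]);print("board",v);print(r)
print("pred z=0 from top fit", [proj("wrist",rig([570.4,17.7,0,.206],o[1]),T1) for o in B])
S=[("wrist",(45,60,4),(218,136),T2),("wrist",(45,-60,4),(342,136.5),T2),("wrist",(-45,-60,4),(338.5,227),T2),("wrist",(-45,60,4),(220.5,226),T2)]
w,r=fit(S,[448,320,0,.38]);print("strip",w);print(r)
S2=S+[("top",(45,60,4),(130.25,244.75)),("top",(45,-60,4),(179.25,227.75)),("top",(-45,-60,4),(191.5,262.75)),("top",(-45,60,4),(142.25,281))]
w,r=fit(S2,[448,320,0,.38]);print("strip both",w);print(r)
print(proj("wrist",rig(w,[(-37,6,41),(-37,-6,41),(-3,6,41),(-3,-6,41)]),T2))
```

```text
board [569.181  19.344  -2.668   0.205]
[[-1.288  0.272]
 [ 1.541  0.164]
 [ 0.099  0.064]
 [ 0.78  -0.271]
 [-1.223 -0.275]]
pred z=0 from top fit [array([[172.534,  39.555]]), array([[389.438,  39.218]]), array([[281.039, 151.307]]), array([[195.875, 191.458]]), array([[366.382, 191.296]])]
strip [447.174 320.657  -1.924   0.372]
[[-0.727 -0.068]
 [ 0.686  0.223]
 [-0.625 -0.232]
 [ 0.666  0.065]]
strip both [447.055 320.242  -3.685   0.373]
[[-0.055  0.276]
 [ 0.625  0.396]
 [-0.542 -0.556]
 [ 1.384 -0.109]
 [-0.331 -0.064]
 [-0.528 -0.582]
 [-0.665  0.582]
 [-0.699  0.313]]
[[273.23  229.485]
 [286.364 229.548]
 [273.176 192.85 ]
 [286.71  192.916]]
```

Run:
```python
from h import *
import cv2
b=np.array([569.5,18.8,0,.2055]); w=np.array([447.3,320.5,0,.373])
p=rig(w,(-20,0,0))[0]
env.move_l([p[0],p[1],150],rot=down(w[3]),rate=120)
print(env.move_l([p[0],p[1],92],rate=60,f_stop=8), env.read_state()["tool_pos"])
set_gripper(0)
s=env.read_state();print(s["width"],s["grip_force"],s["force"],s["time_s"])
env.move_l([p[0],p[1],200],rate=100)
c=rig(b,(-90,0,0))[0]
env.move_l([c[0],c[1],200],rot=down(b[3]),rate=150)
env.move_l([c[0],c[1],118],rate=100)
env.hold(.3);f0=env.read_state()["force"]
st=env.move_l([c[0],c[1],96],rate=12,f_stop=4)
s=env.read_state();print(st,s["tool_pos"],f0,s["force"],s["width"],s["time_s"])
env.move_l([c[0],c[1],s["tool_pos"][2]+2],rate=20)
T3=wristT();cv2.imwrite("pics/w3.png",viewer.camera("wrist"));np.save("T3.npy",T3)
```

```text
False [428.878 313.353  92.301]
11.918563352191374 29.99751180410385 [-0.443  0.005 -1.01 ] 14.9417
True [481.395   0.438 101.938] [ 1.521 -0.368 -1.374] [-0.305 -0.606  5.036] 11.942880177164254 20.95
```

View pics/w3.png

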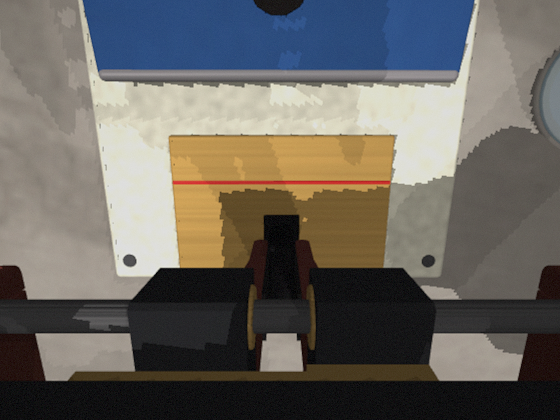

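The strip is square and in front of the lip: its marked-edge corners are at (169,136) and (396,136), and the lip ends are at (101,80) and (457,80). I'll measure the remaining gap.

Run:
```python
from h import *
T=np.load("T3.npy")
def bp(px,z):
    r=least_squares(lambda a: proj("wrist",[a[0],a[1],z],T).ravel()-px,[550,0]).x
    return R.from_euler('z',-.2055).apply(np.r_[r,0]-[569.5,18.8,0])[:2]
for n,px,z in(("edgeL",(169,136),16),("edgeR",(396,136),16),("lipL",(102,80),22),("lipR",(456,80),22),("deckL",(117,276),10),("deckR",(441,276),10),("red L",(172,183),16),("red R",(391,183),16)): print(n,bp(px,z))
```

```text
edgeL [-24.304  58.53 ]
edgeR [-24.427 -60.381]
lipL [ 2.164 86.532]
lipR [  1.962 -84.903]
deckL [-107.137   99.782]
deckR [-107.257  -97.365]
red L [-49.133  59.148]
red R [-49.24  -59.916]
```

The strip is square. It needs about 51 mm forward and about 1.5 mm to the left, so I'll slide it in just above the deck and then press.

Run:
```python
from h import *
import cv2
s=env.read_state();t=s["tool_pos"];print(t,s["force"])
d=R.from_euler('z',.2055).apply([51,1.5,0]);c=t+d
st=env.move_l(c,rate=40,f_stop=8);env.hold(.2);s=env.read_state();print(st,s["tool_pos"]-c,s["force"])
if not st:
    st=env.move_l([c[0],c[1],c[2]-6],rate=8,f_stop=11);env.hold(.5)
    s=env.read_state();print(st,s["tool_pos"]-c,s["force"],s["grip_force"],s["time_s"])
T3=wristT();w=viewer.camera("wrist");np.save("T4.npy",T3)
cv2.imwrite("pics/w4.png",w)
```

```text
[481.292   0.44  103.859] [-0.193  0.16  -1.5  ]
False [-0.126 -0.043  0.009] [ 0.22   0.358 -0.516]
True [ 0.026 -0.005 -1.912] [-0.52   0.286  6.156] 30.000715255737305 23.8167
```

View pics/w4.png

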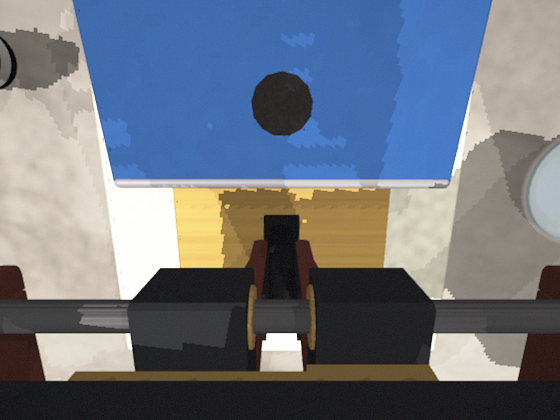

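The strip is centred (edges at 175/389, lip ends at 116/449) and the red line works out within 1 mm of the lip. The push is about 7.5 N, so I'll top it up towards 10 N and hand in.

Run:
```python
from h import *
t=env.read_state()["tool_pos"]
st=env.move_l([t[0],t[1],t[2]-2],rate=5,f_stop=4);env.hold(.6)
s=env.read_state();print(st,s["tool_pos"]-t,s["force"],s["grip_force"],s["time_s"])
if 4<s["force"][2]<20: print(workorder.sign_off())
```

```text
True [-0.005  0.03  -0.008] [-1.005 -0.015  5.501] 30.000643730163574 24.675
the job is handed in; nothing more can be done
None
```

The job is handed in at about 25 s. The cover is down on its posts. The strip is tucked with its red line within about 1 mm of the lip, square and centred. The fin is still gripped at 30 N, with the strip pressed on the board at an estimated 7 to 8 N; my attempt to bring that up to 10 N did not raise it. No verdict was returned.

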